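# Set the stabiliser screws of a granite reference plate so it no longer rocks

## Task

The granite plate on the bench stands on its three fixed feet, with both red-knobbed stabiliser screws wound clear of the bench, so it rocks when a corner is leaned on. Turn each red knob clockwise, feeling for the load, until its rubber foot bears snugly on the bench and all five feet carry weight; stop there, before the screws jack the plate up off its fixed feet. Do not shift the stand or disturb the tools around, and let go of the knobs at the end.

Things in the scene. Friction and masses are not known exactly. Their poses are not given: they have to be found in the camera images.
- plate_top (a point): Centre of the top face of the black granite plate, 220 mm (its x) by 300 mm (its y), top face 105 mm above the bench; z up. It lies on a blue steel stand with three steel fixed feet and two stabiliser screws with red knobs at the ends of a blue bar along its -x side (the side nearer the robot). About 13 kg in all.
- knob_left: Red T-shaped paddle knob of the stabiliser at plate x = -85, y = +200 mm. Origin at the paddle's centre, 137 mm above the bench; paddle 46 mm long (its x axis), 14 mm thick (its y axis: close the fingers along it), 34 mm tall, with a 28 mm round boss below. Within 70 mm of it nothing else stands above 105 mm. Turns about vertical at constant height and stays where left.
- knob_right: The same knob at plate x = -85, y = -200 mm, set independently. Either one, turned clockwise seen from above, winds its screw and rubber foot down 2.2 mm per radian; they turn with it.
- screw_left (a point): Point on the bench under the left screw's axis (fixed to the stand). The rubber foot, 48 mm across, starts 0.4 to 6.2 mm above the bench here, so 0.2 to 2.8 rad of clockwise turning before it touches: different each time, each screw its own, and not to be read from the knob's angle.
- screw_right (a point): The same under the right screw. Either knob drags with about 0.12 N m (at a standstill this may act either way). Once its foot touches, the load on it grows by about 35 N per rad and the knob's resisting moment by about 0.02 N m per newton, as the rubber twists; the knob springs back a few hundredths of a rad when let go. 8 to 20 N on each foot is right, over 45 N too much.
- foot_mid: Fixed steel foot, 26 mm diameter, origin at its underside, at plate x = -80, y = 0 mm. Carries 70 to 100 N at the start, less as the screws take load.
- foot_far_left: Fixed steel foot at plate x = +100, y = +110 mm. Carries about 30 N at the start; it comes off the bench when the left screw alone is loaded with more than about 30 N.
- foot_far_right: Fixed steel foot at plate x = +100, y = -110 mm; likewise with the right screw.
- plane_mid (a point): Middle of a dark wooden hand plane, 55 x 230 mm, up to about 85 mm tall, lying on the plate. A bystander.
- square_mid (a point): Stock of a small brass and steel try square lying on the plate. A bystander.
- mallet_mid (a point): Head of a wooden mallet lying on the bench to the left. A bystander.
- stick0_mid (a point): Middle of a thin wooden stick, 260 x 30 x 12 mm, lying on the right of the bench. A bystander.
- stick1_mid (a point): Middle of a second such stick. A bystander.
- tin_center (a point): Middle of a flat black tin, 90 mm across, 26 mm tall. A bystander.
- chisel_grip (a point): Handle of a wood-handled steel hand tool. A bystander.
- jar_mid (a point): Middle of an amber glass jar, 72 mm across, 85 mm tall. A bystander.

How it is judged:
By the outcome, as a careful person would: the job done as asked, in the order asked, and still so for the second after the job is handed in, with the robot touching nothing.
It also fails if it takes over 64 s, if anything falls off the work surface, if the arm or the gripper's body presses on something with over 40 N, if the wrist force passes 120 N, or if a joint passes its speed limit or range.

## Robot

A 6-joint arm with a two-finger parallel gripper is mounted at the origin on the work surface. World frame = base frame: x ahead of the robot, y to its left, z up, the work surface at z = 0. Lengths are in mm, angles in rad, forces in N, time in s.
With the tool pointing down it reaches from about 425 to 925 mm from the base axis. Payload 12.5 kg.
Tool frame: the origin (TCP) lies at the very end of the fingers, on their centre line; the grasp point (between the pads) lies 19 mm behind it; x points along the fingers, y is the direction in which the jaws open and shut, and the axes are right-handed (so a half turn about x gives the same grasp; the last joint's range is limited). The gripper opens to 85 mm and grips with 20 to 120 N. Pads are 22 mm wide; open, the fingers measure 114 mm over their backs; the gripper's body (76 mm by 85 mm) begins 54 mm behind the grasp point. The pads swing forward as they close: fully open they stand 13 mm farther back than shut.
Start: joints at [-1.4, 0.491, 1.559, -0, 1.092, -0.106], TCP at [170.822, -601.223, 193.527] pointing down, gripper open.
Joint ranges: [-3.1, 3.1], [-0.84, 2.19], [0.05, 2.79], [-1.13, 4.28], [0.06, 2.93], [-2.69, 2.69]. Speed limits (rad/s): [2.22, 2.22, 2.79, 3.14, 3.14, 3.14].

## Interface

Orientations are given as a 3x3 rotation matrix whose columns are the frame's x, y, z axes.
In Python, from station import readout, viewer, env gives the robot as it stands.
- The arm moves only by the tool move_arm, never from a script. Its argument "deltas" is a list of rows, each a list of 2 entries, a list of its own where there are three numbers: the shift along the tool's x, y, z in m, then the turn, a rotation vector about the tool's x, y, z in rad. A call has 1 to 5 rows; each row shifts and turns the commanded pose from where the row before left it, along the tool's axes as they then stand; what a row does not reach is not made up. A row lasts 1/12 s, in which the tool goes at most 41.7 mm and 7.16 degrees, less where a joint would pass 70% of its speed; a pose out of reach is approached as far as the arm can. A call with a gripper value outside its range is refused whole. "jaw" is the finger opening in m, from 0 to 0.0854, set as the call begins (left out, the last holds). The fingers move at their own pace and stop on an object; the grip force is fixed at half the most. Time passes only in rows, so rows that do not move let the fingers close. It gives the time, the measured TCP pose, the force and the opening at its end, in the units of the state.
- readout.read_state(): the state, without advancing time (a new reading comes with each control period).
- viewer.read_camera(name): name is "scene" or "side" or "wrist"; returns the picture (400x640x3 uint8, red, green, blue); there is no depth.
- viewer.camera_info(name): a dict with "fx", "fy", "cx", "cy" (pixels), "R" (3x3) and "t" (3): a world point X has camera coordinates R X + t; the wrist camera has in their place "mount" (4x4, takes a point from camera to tool coordinates, whose origin is the TCP and whose axes are the tool frame's). Camera axes: x right, y down, z forward; pixel columns grow to the right and rows downward; lengths in mm; the calibration is good to about 2 mm. A picture is of the moment at which its call begins: read the wrist's pose just before it. camera_info takes no time and is no camera call.
- env.finish_job(): hands the job in, once; it reports no verdict.
Trained networks look in the newest picture that a camera, given by its name, has taken for a name from the list of things; names that differ only in an ending like _2 or _b are one class to them, and where a whole thing is asked for, a point or a joint stands for the part that bears it (a point fixed in the world has none). Each returns a list of dicts, best first, with "score" (0 to 1); they miss things now and then, are a little off and sometimes report something else, mostly with a low value. They report only what shows in the picture. A call takes as long as a camera call.
- viewer.spot_in(camera, name): "box" ([left, top, right, bottom] in pixels, round what is visible of it).
- viewer.spot_point(camera, name): "location" ([row, column] in pixels: a listed point, or the origin of a listed thing).
The state is a dict: "clock": time; "q": joint angles; "qd": joint speeds; "joint_efforts": joint torques, N m; "tool_pos": TCP position; "eef_rot": TCP orientation; "wrist_force": force on the tool from outside, world axes, zero at the start; "torque": the same for the moment, N m; "finger_gap": finger opening in mm.
Only numpy, scipy, OpenCV 4.12 (cv2) and the standard library are available. Lean on these libraries where they do the work, as an engineer would, in place of code of your own. Each camera call takes 0.05 s, during which the arm holds its last target. There are 200 camera calls.

## Working session

There is one attempt and no reset: what is moved stays moved. The work goes in short steps, Python scripts to look and compute and a tool call to move; the robot and the scene stay as the last step left them, time stands still between calls to the robot, and variables do not carry over. Pictures are saved under pics/ and viewed, about 8 in all and at most 12, crops included, and the job is handed in when it is done.

Besides the shell and the picture viewer there is one more tool, called after "Call:" in YAML: its name, and indented under it one key for each argument. move_arm: Moves the arm, as the interface text tells. Its arguments: {"type":"object","properties":{"deltas":{"type":"array"},"jaw":{"type":"number"}},"required":["deltas"]}

```bash
ls; mkdir -p pics; cat > h.py <<'E'
import numpy as np, cv2
from station import readout, viewer, env
def ray(cam,u,v,st=None):
    c=viewer.camera_info(cam)
    d=np.array([(u-c['cx'])/c['fx'],(v-c['cy'])/c['fy'],1.])
    if cam=='wrist':
        M=np.array(c['mount']);R=np.array(st['eef_rot']);p=np.array(st['tool_pos'])
        return R@M[:3,3]+p, R@M[:3,:3]@d
    R=np.array(c['R']);t=np.array(c['t'])
    return -R.T@t, R.T@d
def at_z(cam,u,v,z,st=None):
    o,d=ray(cam,u,v,st); return o+d*(z-o[2])/d[2]
def save(cam,name):
    im=viewer.read_camera(cam); cv2.imwrite('pics/'+name,im[:,:,::-1]); return im
E
python3 - <<'E'
from h import *
st=readout.read_state(); print({k:np.round(v,3).tolist() for k,v in st.items()})
for cam in ['scene','side']:
    save(cam,cam+'0.png')
    for n,z in [('knob_left',137),('knob_right',137),('plate_top',105)]:
        for r in viewer.spot_point(cam,n)[:2]:
            v,u=r['location']; print(cam,n,round(r['score'],2),np.round([u,v]),at_z(cam,u,v,z).round())
E
```

```text
pics
{'clock': 0.0, 'q': [-1.4, 0.492, 1.559, -0.0, 1.092, -0.106], 'qd': [0.002, 0.001, -0.0, 0.001, 0.002, 0.0], 'joint_efforts': [0.002, -61.845, -26.159, -0.0, 0.004, -0.0], 'tool_pos': [170.759, -600.925, 192.918], 'eef_rot': [[-0.0, 0.273, -0.962], [0.001, -0.962, -0.273], [-1.0, -0.001, -0.0]], 'wrist_force': [0.058, -0.102, 0.307], 'torque': [0.006, -0.009, 0.061], 'finger_gap': 85.231}
scene knob_left 0.58 [387. 180.] [464. 217. 137.]
scene knob_left 0.28 [339. 221.] [645.  60. 137.]
scene knob_right 0.49 [268. 200.] [ 576. -172.  137.]
scene plate_top 0.68 [337. 218.] [609.  54. 105.]
side knob_left 0.59 [327. 258.] [465. 218. 137.]
side knob_right 0.63 [304. 176.] [ 575. -148.  137.]
side plate_top 0.68 [292. 221.] [596.  45. 105.]
```

```bash
python3 -c "
import cv2,numpy as np
a=cv2.imread('pics/scene0.png');b=cv2.imread('pics/side0.png')
cv2.imwrite('pics/c.png',np.vstack([a[90:330,120:520],b[90:350,120:520]]).repeat(1,0))"
```

```text
(no output)
```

View pics/c.png

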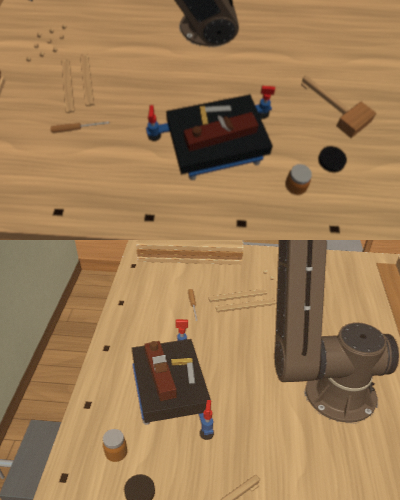

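```bash
python3 - <<'E'
from h import *
c=viewer.camera_info('wrist'); print(np.round(c['mount'],3),c['fx'],c['cx'],c['cy'])
for n,a,b in [('L',(387,181),(327,260)),('R',(271,203),(303,176)),('R2',(268,200),(304,176))]:
    (o1,d1),(o2,d2)=ray('scene',*a),ray('side',*b)
    s=np.linalg.lstsq(np.c_[d1,-d2],o2-o1,rcond=None)[0]
    p=o1+d1*s[0];q=o2+d2*s[1]; print(n,p.round(),q.round())
E
```

```text
[[ 1.00000e-03 -2.64000e-01  9.64000e-01 -1.80257e+02]
 [ 1.00000e+00  1.00000e-03 -1.00000e-03 -6.63000e-01]
 [-1.00000e-03  9.64000e-01  2.64000e-01 -6.62600e+01]
 [ 0.00000e+00  0.00000e+00  0.00000e+00  1.00000e+00]] 299.8062681933947 321.69412102860645 201.27565363467784
L [463. 217. 130.] [464. 218. 129.]
R [ 580. -164.  126.] [ 581. -163.  125.]
R2 [ 570. -175.  128.] [ 578. -168.  121.]
```

Call:
move_arm:
  deltas:
    - [[-0.003,-0.0193,-0.0319],[0,0,0]]
    - [[-0.003,-0.0193,-0.0319],[0,0,0]]
    - [[-0.003,-0.0193,-0.0319],[0,0,0]]
    - [[-0.003,-0.0193,-0.0319],[0,0,0]]
    - [[-0.003,-0.0193,-0.0319],[0,0,0]]
  jaw: 0.0854

```text
clock: 0.82
tool_pos: [298.7, -463.4, 208.7]
eef_rot: [[0.0, 0.273, -0.962], [-0.0, -0.962, -0.273], [-1.0, 0.0, -0.0]]
wrist_force: [1.1, -1.4, 0.3]
finger_gap: 85.2
```

Call:
move_arm:
  deltas:
    - [[-0.003,-0.0193,-0.0319],[0,0,0]]
    - [[-0.003,-0.0193,-0.0319],[0,0,0]]
    - [[-0.003,-0.0193,-0.0319],[0,0,0]]
    - [[-0.003,-0.0193,-0.0319],[0,0,0]]
    - [[-0.003,-0.0193,-0.0319],[0,0,0]]

```text
clock: 1.23
tool_pos: [425.9, -326.9, 223.9]
eef_rot: [[0.0, 0.273, -0.962], [-0.0, -0.962, -0.273], [-1.0, 0.0, -0.0]]
wrist_force: [-0.3, -0.2, 0.2]
finger_gap: 85.2
```

Call:
move_arm:
  deltas:
    - [[-0.003,-0.0193,-0.0319],[0,0,0]]
    - [[-0.003,-0.0193,-0.0319],[0,0,0]]
    - [[-0.003,-0.0193,-0.0319],[0,0,0]]
    - [[-0.003,-0.0193,-0.0319],[0,0,0]]
    - [[-0.003,-0.0193,-0.0319],[0,0,0]]

```text
clock: 1.65
tool_pos: [553.0, -190.3, 238.8]
eef_rot: [[0.0, 0.273, -0.962], [-0.0, -0.962, -0.273], [-1.0, 0.0, -0.0]]
wrist_force: [0.2, -0.9, 0.2]
finger_gap: 85.7
```

Call:
move_arm:
  deltas:
    - [[0,-0.0193,-0.0319],[-0.12,0,0]]
    - [[0,0,0],[-0.12,0,0]]
    - [[0,0,0],[-0.12,0,0]]
    - [[0,0,0],[-0.12,0,0]]
    - [[0,0,0],[-0.12,0,0]]

```text
clock: 2.07
tool_pos: [577.5, -164.3, 238.4]
eef_rot: [[-0.0, 0.773, -0.634], [-0.0, -0.634, -0.773], [-1.0, -0.0, 0.0]]
wrist_force: [-0.3, 0.0, 0.4]
finger_gap: 85.7
```

Call:
move_arm:
  deltas:
    - [[0,0,0],[-0.12,0,0]]
    - [[0,0,0],[-0.12,0,0]]
    - [[0,0,0],[-0.12,0,0]]
    - [[0,0,0],[-0.12,0,0]]
    - [[0,0,0],[-0.12,0,0]]

```text
clock: 2.48
tool_pos: [577.4, -164.7, 238.5]
eef_rot: [[-0.0, 0.996, -0.088], [-0.0, -0.088, -0.996], [-1.0, -0.0, 0.0]]
wrist_force: [-0.7, 0.7, 0.5]
finger_gap: 85.4
```

Call:
move_arm:
  deltas:
    - [[0,0,0],[-0.12,0,0]]
    - [[0,0,0],[-0.12,0,0]]
    - [[0,0,0],[-0.12,0,0]]
    - [[0,0,0],[-0.12,0,0]]
    - [[0,0,0],[-0.12,0,0]]

```text
clock: 2.9
tool_pos: [577.4, -164.7, 238.5]
eef_rot: [[-0.0, 0.872, 0.49], [-0.0, 0.49, -0.872], [-1.0, -0.0, 0.0]]
wrist_force: [0.1, -0.1, -0.5]
finger_gap: 86.0
```

Call:
move_arm:
  deltas:
    - [[0,0,0],[-0.12,0,0]]
    - [[0,0,0],[-0.12,0,0]]
    - [[0,0,0],[-0.12,0,0]]
    - [[0,0,0],[-0.12,0,0]]
    - [[0,0,0],[-0.12,0,0]]

```text
clock: 3.32
tool_pos: [577.4, -164.7, 238.5]
eef_rot: [[0.0, 0.443, 0.897], [-0.0, 0.897, -0.443], [-1.0, -0.0, 0.0]]
wrist_force: [-0.3, 0.0, 0.5]
finger_gap: 85.5
```

Call:
move_arm:
  deltas:
    - [[0,0,0],[-0.12,0,0]]
    - [[0,0,0],[-0.12,0,0]]
    - [[0,0,0],[-0.12,0,0]]
    - [[0,0,0],[-0.11,0,0]]
    - [[0,0,0],[0,0,0]]

```text
clock: 3.73
tool_pos: [577.4, -164.7, 238.5]
eef_rot: [[-0.0, -0.01, 1.0], [-0.0, 1.0, 0.01], [-1.0, -0.0, -0.0]]
wrist_force: [-0.3, 0.6, 0.2]
finger_gap: 85.8
```

```bash
cat > look.py <<'E'
import sys
from h import *
st=readout.read_state(); name,knob=sys.argv[1:3]
im=save('wrist',name)
for r in viewer.spot_point('wrist',knob)[:2]:
    v,u=r['location']; print('net',round(r['score'],2),np.round([u,v]),at_z('wrist',u,v,137,st).round(1))
hsv=cv2.cvtColor(im,cv2.COLOR_RGB2HSV)
m=(((hsv[...,0]<6)|(hsv[...,0]>174))&(hsv[...,1]>150)&(hsv[...,2]>60)).astype(np.uint8)
n,l,s,c=cv2.connectedComponentsWithStats(m)
i=1+s[1:,4].argmax(); print('blob',s[i],c[i].round(1))
v=hsv[...,2][l==i]; print('V pct',np.percentile(v,[5,25,50,75,95]))
vi=im.copy(); vi[l!=i]=vi[l!=i]//2
x,y,w,h=s[i,:4]; x0,y0=max(x-40,0),max(y-40,0)
crop=im[y0:y+h+40,x0:x+w+40,::-1]; k=min(6,int(min(780/crop.shape[1],580/crop.shape[0])))
cv2.imwrite('pics/crop_'+name,cv2.resize(crop,None,fx=k,fy=k,interpolation=cv2.INTER_NEAREST)); print('crop origin',x0,y0,'scale',k)
print(st['tool_pos'].round(1) if hasattr(st['tool_pos'],'round') else st['tool_pos'], np.round(st['q'],3),np.round(st['torque'],3))
E
python3 look.py w1.png knob_right
```

```text
net 0.6 [323. 201.] [ 586.8 -162.9  137. ]
blob [ 452  197  188   96 5271] [551.9 250.8]
V pct [ 85. 119. 124. 127. 129.]
crop origin 412 157 scale 3
[ 577.4 -164.7  238.5] [-0.388  0.415  1.563 -0.     1.164 -1.969] [ 0.004 -0.037  0.035]
```

```bash
ls pics
```

```text
c.png
crop_w1.png
scene0.png
side0.png
w1.png
```

View pics/crop_w1.png

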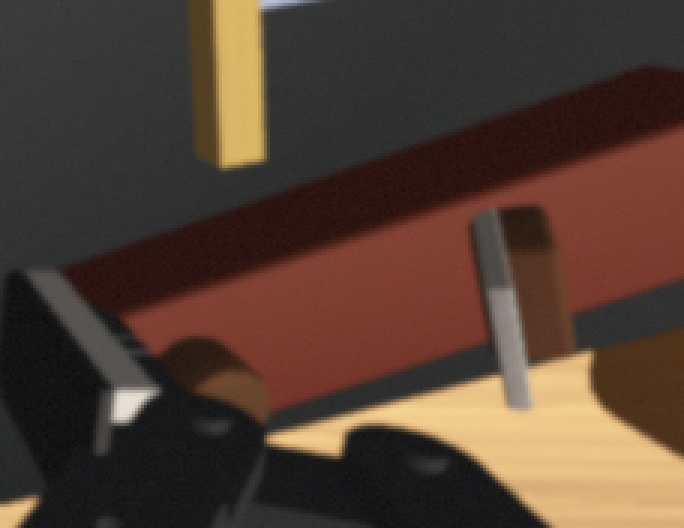

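```bash
python3 - <<'E'
import cv2
im=cv2.imread('pics/w1.png'); cv2.imwrite('pics/v2.png',cv2.resize(im[100:330,220:460],None,fx=2.5,fy=2.5))
E
```

```text
(no output)
```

View pics/v2.png

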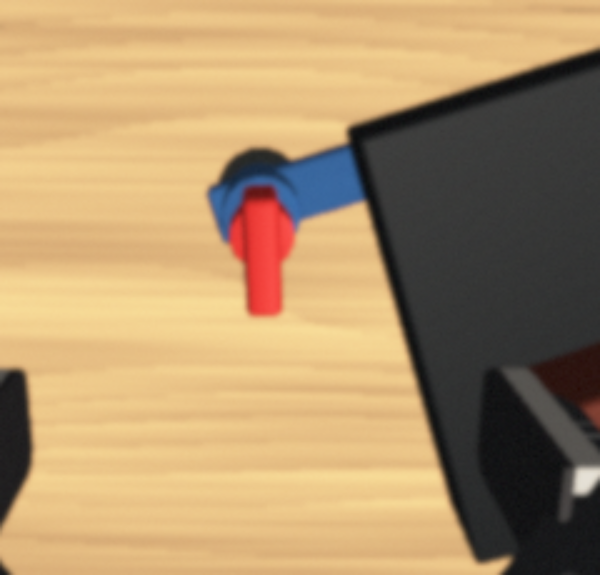

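```bash
cat > pad.py <<'E'
import sys
from h import *
def pad(fname,st):
    im=cv2.imread('pics/'+fname); hsv=cv2.cvtColor(im,cv2.COLOR_BGR2HSV)
    m=(((hsv[...,0]<5)|(hsv[...,0]>175))&(hsv[...,1]>170)&(hsv[...,2]>190)).astype(np.uint8)
    n,l,s,c=cv2.connectedComponentsWithStats(m); i=1+s[1:,4].argmax(); print('blob',s[i],c[i].round(1))
if __name__=='__main__':
    st=readout.read_state()
    pts=eval(sys.argv[1]); P=[at_z('wrist',u,v,154,st) for u,v in pts]
    d=P[1]-P[0]; print('ends',P[0].round(1),P[1].round(1),'len',np.linalg.norm(d).round(1),'mid',((P[0]+P[1])/2).round(1),'yaw long',np.arctan2(d[1],d[0]).round(3))
    c=(P[0]+P[1])/2; R=np.array(st['eef_rot']); e=c-np.array(st['tool_pos']); print('shift in tool axes',(R.T@e).round(1))
E
python3 pad.py "[(220+262.5/2.5,100+197.5/2.5),(220+264.5/2.5,100+314/2.5)]"
```

```text
ends [ 561.6 -161.   154. ] [ 606.  -160.1  154. ] len 44.3 mid [ 583.8 -160.5  154. ] yaw long 0.022
shift in tool axes [84.5  4.1  6.4]
```

Call:
move_arm:
  deltas:
    - [[0.02,0.004,0.0064],[-0.012,0,0]]
    - [[0.022,0,0],[0,0,0]]
    - [[0.022,0,0],[0,0,0]]
    - [[0,0,0],[0,0,0]]

```text
clock: 4.17
tool_pos: [582.2, -160.0, 170.7]
eef_rot: [[-0.006, -0.014, 1.0], [0.002, 1.0, 0.014], [-1.0, 0.002, -0.006]]
wrist_force: [-0.4, -0.2, -0.6]
finger_gap: 85.4
```

```bash
python3 - <<'E'
from h import *
from pad import pad
st=readout.read_state(); print(np.round(st['tool_pos'],1))
im=save('wrist','w2.png'); pad('w2.png',st)
v,u=viewer.spot_point('wrist','knob_right')[0]['location']; print(u,v,at_z('wrist',u,v,137,st).round(1))
cv2.imwrite('pics/v3.png',cv2.resize(im[100:300,220:420,::-1],None,fx=2.5,fy=2.5))
E
```

```text
[ 582.2 -160.   170.7]
blob [ 310  193   26   59 1126] [320.8 219.9]
321.7 219.1 [ 586.9 -159.2  137. ]
```

View pics/v3.png

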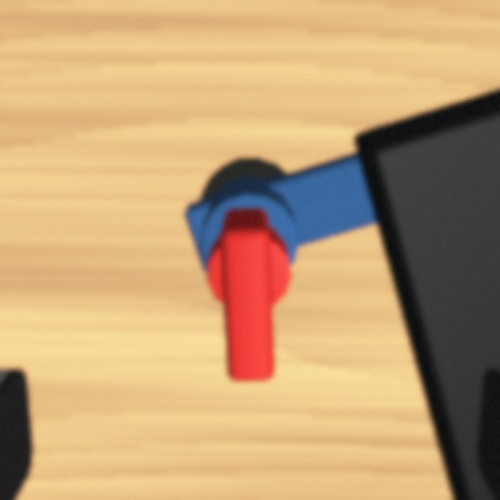

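```bash
python3 pad.py "[(220+245.5/2.5,100+228/2.5),(220+250.5/2.5,100+379/2.5)]"; python3 -c "
from h import *
s=readout.read_state();print(np.round(s['tool_pos'],1),np.round(s['eef_rot'],3).tolist(),np.round(s['q'],2),np.round(s['torque'],3))"
```

```text
ends [ 564.1 -162.7  154. ] [ 609.2 -160.6  154. ] len 45.2 mid [ 586.7 -161.7  154. ] yaw long 0.045
shift in tool axes [20.6 -1.   2.9]
[ 583.8 -160.7  174.6] [[-0.001, -0.015, 1.0], [0.0, 1.0, 0.015], [-1.0, 0.0, -0.001]] [-0.38  0.48  1.63 -0.    1.03 -1.96] [-0.017  0.04  -0.071]
```

Call:
move_arm:
  deltas:
    - [[0.017,-0.0007,0.0025],[-0.025,0,0]]
    - [[0.017,0,0],[0,0,0]]
    - [[0.016,0,0],[0,0,0]]
    - [[0,0,0],[0,0,0]]
    - [[0,0,0],[0,0,0]]

```text
clock: 4.68
tool_pos: [586.7, -161.5, 125.6]
eef_rot: [[0.001, -0.041, 0.999], [-0.0, 0.999, 0.041], [-1.0, -0.0, 0.001]]
wrist_force: [0.6, 0.7, 0.4]
finger_gap: 85.5
```

Call:
move_arm:
  deltas:
    - [[0,0,0],[0,0,0]]
    - [[0,0,0],[0,0,0]]
    - [[0,0,0],[0,0,0]]
    - [[0,0,0],[0,0,0]]
    - [[0,0,0],[0,0,0]]
  jaw: 0.0

```text
clock: 5.1
tool_pos: [586.5, -161.4, 125.0]
eef_rot: [[0.001, -0.042, 0.999], [-0.0, 0.999, 0.042], [-1.0, -0.0, 0.001]]
wrist_force: [-0.1, -1.4, 1.0]
finger_gap: 25.8
```

```bash
cat > s.py <<'E'
from h import *
s=readout.read_state(); R=np.array(s['eef_rot']); y=R[:,1]
print('t',round(s['clock'],2),'pos',np.round(s['tool_pos'],1),'yaw',np.arctan2(y[1],y[0]).round(3),'q1,6',np.round([s['q'][0],s['q'][5]],3),'F',np.round(s['wrist_force'],1),'Ftool',(R.T@s['wrist_force']).round(1),'M',np.round(s['torque'],3),'gap',round(float(s['finger_gap']),1))
E
python3 s.py
```

```text
t 5.1 pos [ 586.5 -161.4  125. ] yaw 1.613 q1,6 [-0.377 -1.99 ] F [-0.1 -1.4  1. ] Ftool [-1.  -1.4 -0.2] M [ 0.009  0.014 -0.017] gap 25.8
```

Call:
move_arm:
  deltas:
    - [[0,0,0],[0,0,0]]
    - [[0,0,0],[0,0,0]]
    - [[0,0,0],[0,0,0]]

```text
clock: 5.35
tool_pos: [586.3, -161.3, 124.5]
eef_rot: [[-0.0, -0.042, 0.999], [-0.0, 0.999, 0.042], [-1.0, -0.0, -0.0]]
wrist_force: [-0.1, -0.2, 0.6]
finger_gap: -0.0
```

```bash
python3 s.py
```

```text
t 5.35 pos [ 586.3 -161.3  124.5] yaw 1.613 q1,6 [-0.377 -1.99 ] F [-0.1 -0.2  0.6] Ftool [-0.6 -0.2 -0.1] M [ 0.045  0.06  -0.029] gap -0.0
```

```bash
python3 - <<'E'
from h import *
a=save('wrist','w3.png');b=save('side','s3.png');c=save('scene','c3.png')
f=lambda i:cv2.resize(i,None,fx=2.5,fy=2.5,interpolation=cv2.INTER_CUBIC)
cv2.imwrite('pics/v4.png',np.hstack([f(a[160:360,240:400]),np.vstack([f(b[120:220,250:390]),f(c[150:250,200:340])])])[:,:,::-1])
E
```

```text
(no output)
```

View pics/v4.png

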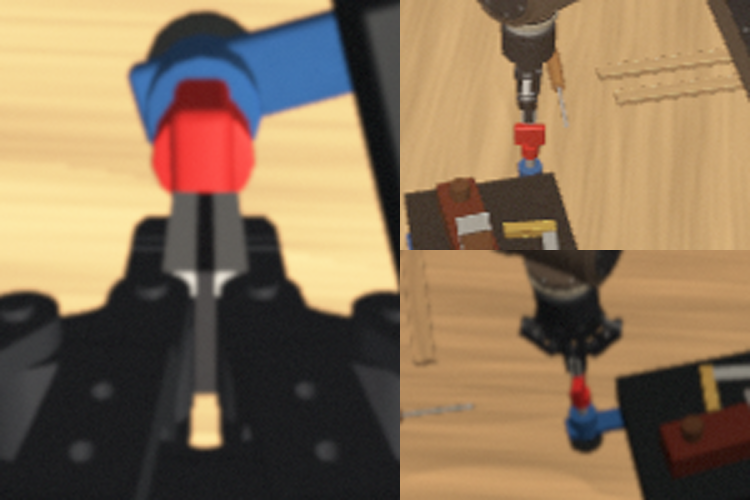

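```bash
python3 - <<'E'
from h import *
s=readout.read_state();p=np.array(s['tool_pos'])
for cam,(x0,y0,vx,vy) in {'side':(250,120,400,0),'scene':(200,150,400,250)}.items():
    c=viewer.camera_info(cam);R=np.array(c['R']);t=np.array(c['t']); print(cam,'campos',(-R.T@t).round())
    for n,X in [('tcp',p),('tcp+30',p+[0,0,30]),('tcp+60',p+[0,0,60]),('kc',[586,-161,137]),('ktop-',[563,-161,154]),('ktop+',[609,-161,154]),('kbot+',[609,-161,120]),('bench',[586,-161,0])]:
        q=R@X+t; u,v=c['fx']*q[0]/q[2]+c['cx'],c['fy']*q[1]/q[2]+c['cy']; print(n,round(u,1),round(v,1),'in view',((u-x0)*2.5+vx).round(),((v-y0)*2.5+vy).round())
E
```

```text
side campos [ 437. 1058. 1223.]
tcp 301.5 176.3 in view 529.0 141.0
tcp+30 301.4 170.1 in view 529.0 125.0
tcp+60 301.3 163.8 in view 528.0 109.0
kc 301.5 173.8 in view 529.0 134.0
ktop- 307.8 170.7 in view 544.0 127.0
ktop+ 295.2 169.8 in view 513.0 125.0
kbot+ 295.4 176.8 in view 513.0 142.0
bench 301.9 200.3 in view 530.0 201.0
scene campos [1359.   28. 1192.]
tcp 271.7 204.9 in view 579.0 387.0
tcp+30 270.9 199.3 in view 577.0 373.0
tcp+60 270.1 193.5 in view 575.0 359.0
kc 271.4 202.5 in view 579.0 381.0
ktop- 272.0 193.6 in view 580.0 359.0
ktop+ 270.0 205.1 in view 575.0 388.0
kbot+ 270.9 211.3 in view 577.0 403.0
bench 274.7 225.9 in view 587.0 440.0
```

Call:
move_arm:
  deltas:
    - [[-0.03,0,0],[0,0,0]]
    - [[-0.03,0,0],[0,0,0]]
    - [[0,0,0],[0,0,0]]
  jaw: 0.0

```text
clock: 5.75
tool_pos: [588.3, -162.0, 189.7]
eef_rot: [[0.007, -0.042, 0.999], [-0.003, 0.999, 0.042], [-1.0, -0.003, 0.007]]
wrist_force: [1.2, -0.3, 0.7]
finger_gap: 0.2
```

```bash
python3 - <<'E'
from h import *
s=readout.read_state();p=np.array(s['tool_pos']);print(p,s['finger_gap'])
a=save('wrist','w4.png');b=save('side','s4.png');c=save('scene','c4.png')
a,b,c=a.copy(),b.copy(),c.copy()
for cam,im in (('side',b),('scene',c)):
    k=viewer.camera_info(cam);R=np.array(k['R']);t=np.array(k['t'])
    for X in (p,p+[0,0,30]):
        q=R@X+t; print(cam,k['fx']*q[0]/q[2]+k['cx'],k['fy']*q[1]/q[2]+k['cy'])
f=lambda i:cv2.resize(i,None,fx=2.5,fy=2.5,interpolation=cv2.INTER_CUBIC)
g=lambda i:cv2.resize(i,None,fx=5,fy=5,interpolation=cv2.INTER_CUBIC)
cv2.imwrite('pics/v5.png',np.hstack([f(a[160:360,240:400]),np.vstack([g(b[145:195,265:335]),g(c[170:220,240:310])])])[:,:,::-1])
E
```

```text
[ 588.25952461 -162.04303259  189.66385899] 0.17496090855483784
side 300.79618819187993 162.46870337811217
side 300.70436668556187 155.92185263244258
scene 269.64100001525475 192.96980163233152
scene 268.806374608268 186.93865711979896
```

View pics/v5.png

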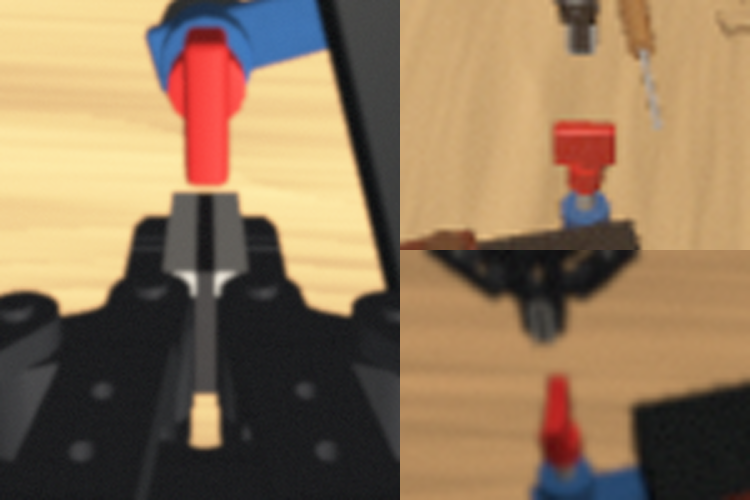

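Call:
move_arm:
  deltas:
    - [[0,0,0],[0,0,0]]
    - [[0.01,0,0],[0,0,0]]
    - [[0.01,0,0],[0,0,0]]
    - [[0.01,0,0],[0,0,0]]
    - [[0,0,0],[0,0,0]]
  jaw: 0.055

```text
clock: 6.32
tool_pos: [585.1, -160.9, 151.2]
eef_rot: [[-0.004, -0.042, 0.999], [0.002, 0.999, 0.042], [-1.0, 0.002, -0.004]]
wrist_force: [-0.4, -0.0, -0.1]
finger_gap: 54.6
```

Call:
move_arm:
  deltas:
    - [[0.014,0,0],[0,0,0]]
    - [[0.014,0,0],[0,0,0]]
    - [[0.014,0,0],[0,0,0]]
    - [[0.014,0,0],[0,0,0]]
    - [[0,0,0],[0,0,0]]

```text
clock: 6.73
tool_pos: [585.0, -160.9, 95.7]
eef_rot: [[-0.004, -0.042, 0.999], [0.002, 0.999, 0.042], [-1.0, 0.002, -0.004]]
wrist_force: [0.3, -0.2, -0.3]
finger_gap: 55.0
```

Call:
move_arm:
  deltas:
    - [[0,0,0],[0,0,0]]
    - [[0,0,0],[0,0,0]]
    - [[0,0,0],[0,0,0]]
    - [[0,0,0],[0,0,0]]
    - [[0,0,0],[0,0,0]]
  jaw: 0.0

```text
clock: 7.15
tool_pos: [586.7, -161.9, 99.6]
eef_rot: [[0.002, -0.042, 0.999], [-0.001, 0.999, 0.042], [-1.0, -0.001, 0.002]]
wrist_force: [-1.5, -4.1, 4.4]
finger_gap: 12.4
```

```bash
python3 s.py
```

```text
t 7.15 pos [ 586.7 -161.9   99.6] yaw 1.613 q1,6 [-0.377 -1.99 ] F [-1.5 -4.1  4.4] Ftool [-4.4 -4.  -1.6] M [-0.537  0.211  0.122] gap 12.4
```

Call:
move_arm:
  deltas:
    - [[0,0,0],[0.04,0,0]]
    - [[0,0,0],[0.04,0,0]]
    - [[0,0,0],[0.04,0,0]]
    - [[0,0,0],[0.04,0,0]]
  jaw: 0.0

```text
clock: 7.48
tool_pos: [586.8, -162.1, 99.6]
eef_rot: [[0.002, 0.119, 0.993], [-0.002, 0.993, -0.119], [-1.0, -0.001, 0.002]]
wrist_force: [-0.9, -4.4, 4.5]
finger_gap: 12.4
```

```bash
python3 s.py
```

```text
t 7.48 pos [ 586.8 -162.1   99.6] yaw 1.451 q1,6 [-0.378 -1.828] F [-0.9 -4.4  4.5] Ftool [-4.5 -4.5 -0.3] M [-0.705  0.204  0.157] gap 12.4
```

Call:
move_arm:
  deltas:
    - [[0,0,0],[0.04,0,0]]
    - [[0,0,0],[0.04,0,0]]
    - [[0,0,0],[0.04,0,0]]
    - [[0,0,0],[0.04,0,0]]

```text
clock: 7.82
tool_pos: [586.7, -162.2, 99.5]
eef_rot: [[0.002, 0.276, 0.961], [-0.002, 0.961, -0.276], [-1.0, -0.001, 0.002]]
wrist_force: [-0.6, -6.2, 5.3]
finger_gap: 12.4
```

```bash
python3 s.py
```

```text
t 7.82 pos [ 586.7 -162.2   99.5] yaw 1.291 q1,6 [-0.378 -1.668] F [-0.6 -6.2  5.3] Ftool [-5.3 -6.2  1.2] M [-0.85   0.303  0.115] gap 12.4
```

Call:
move_arm:
  deltas:
    - [[0,-0.0004,0],[0.04,0,0]]
    - [[0,0,0],[0.04,0,0]]
    - [[0,0,0],[0.04,0,0]]
    - [[0,0,0],[0.04,0,0]]
    - [[0,0,0],[0.04,0,0]]

```text
clock: 8.23
tool_pos: [586.7, -162.4, 99.5]
eef_rot: [[0.002, 0.461, 0.887], [-0.001, 0.887, -0.461], [-1.0, -0.0, 0.002]]
wrist_force: [-0.6, -4.5, 4.3]
finger_gap: 12.5
```

```bash
python3 s.py
```

```text
t 8.23 pos [ 586.7 -162.4   99.5] yaw 1.091 q1,6 [-0.378 -1.469] F [-0.6 -4.5  4.3] Ftool [-4.3 -4.3  1.6] M [-0.67   0.256  0.151] gap 12.5
```

Call:
move_arm:
  deltas:
    - [[0,0,0],[0.04,0,0]]
    - [[0,0,0],[0.04,0,0]]
    - [[0,0,0],[0.04,0,0]]
    - [[0,0,0],[0.04,0,0]]

```text
clock: 8.57
tool_pos: [586.6, -162.5, 99.5]
eef_rot: [[0.002, 0.597, 0.802], [-0.002, 0.802, -0.597], [-1.0, -0.0, 0.002]]
wrist_force: [-2.9, -4.6, 4.7]
finger_gap: 12.2
```

```bash
python3 s.py
```

```text
t 8.57 pos [ 586.6 -162.5   99.5] yaw 0.931 q1,6 [-0.378 -1.309] F [-2.9 -4.6  4.7] Ftool [-4.7 -5.4  0.4] M [-0.774  0.274  0.15 ] gap 12.2
```

Call:
move_arm:
  deltas:
    - [[0,0,0],[0.04,0,0]]
    - [[0,0,0],[0.04,0,0]]
    - [[0,0,0],[0.04,0,0]]
    - [[0,0,0],[0.04,0,0]]
    - [[0,0,0],[0.04,0,0]]

```text
clock: 8.98
tool_pos: [586.5, -162.6, 99.6]
eef_rot: [[0.001, 0.744, 0.668], [-0.002, 0.668, -0.744], [-1.0, -0.0, 0.002]]
wrist_force: [-2.3, -6.7, 4.9]
finger_gap: 12.3
```

```bash
python3 s.py
```

```text
t 8.98 pos [ 586.5 -162.6   99.6] yaw 0.731 q1,6 [-0.378 -1.109] F [-2.3 -6.7  4.9] Ftool [-4.9 -6.2  3.5] M [-0.909  0.383  0.145] gap 12.3
```

Call:
move_arm:
  deltas:
    - [[0,0,0],[0.04,0,0]]
    - [[0,0,0],[0.04,0,0]]
    - [[0,0,0],[0.04,0,0]]
    - [[0,0,0],[0.04,0,0]]

```text
clock: 9.32
tool_pos: [586.4, -162.7, 99.6]
eef_rot: [[0.001, 0.841, 0.541], [-0.002, 0.541, -0.841], [-1.0, 0.0, 0.002]]
wrist_force: [-3.1, -6.1, 6.3]
finger_gap: 12.7
```

```bash
python3 s.py
```

```text
t 9.32 pos [ 586.4 -162.7   99.6] yaw 0.571 q1,6 [-0.379 -0.949] F [-3.1 -6.1  6.3] Ftool [-6.3 -5.9  3.5] M [-1.037  0.455  0.124] gap 12.7
```

Call:
move_arm:
  deltas:
    - [[0,-0.0005,0.0005],[0.04,0,0]]
    - [[0,0,0],[0.04,0,0]]
    - [[0,0,0],[0.04,0,0]]
    - [[0,0,0],[0.04,0,0]]
    - [[0,0,0],[0.04,0,0]]

```text
clock: 9.73
tool_pos: [586.2, -162.9, 99.5]
eef_rot: [[0.001, 0.932, 0.363], [-0.001, 0.363, -0.932], [-1.0, 0.001, 0.001]]
wrist_force: [-2.3, -3.7, 6.1]
finger_gap: 12.6
```

```bash
python3 s.py
```

```text
t 9.73 pos [ 586.2 -162.9   99.5] yaw 0.371 q1,6 [-0.379 -0.75 ] F [-2.3 -3.7  6.1] Ftool [-6.1 -3.5  2.6] M [-0.467  0.425  0.138] gap 12.6
```

Call:
move_arm:
  deltas:
    - [[0,0,0],[0.04,0,0]]
    - [[0,0,0],[0.04,0,0]]
    - [[0,0,0],[0.04,0,0]]
    - [[0,0,0],[0.04,0,0]]

```text
clock: 10.07
tool_pos: [586.1, -162.9, 99.5]
eef_rot: [[0.001, 0.978, 0.21], [-0.001, 0.21, -0.978], [-1.0, 0.001, 0.001]]
wrist_force: [-3.5, -2.8, 5.8]
finger_gap: 12.1
```

```bash
python3 s.py
```

```text
t 10.07 pos [ 586.1 -162.9   99.5] yaw 0.211 q1,6 [-0.379 -0.59 ] F [-3.5 -2.8  5.8] Ftool [-5.8 -4.   2.1] M [-0.529  0.507  0.105] gap 12.1
```

Call:
move_arm:
  deltas:
    - [[0,0,0],[0.04,0,0]]
    - [[0,0,0],[0.04,0,0]]
    - [[0,0,0],[0.04,0,0]]
    - [[0,0,0],[0.04,0,0]]
    - [[0,0,0],[0.04,0,0]]

```text
clock: 10.48
tool_pos: [585.9, -162.9, 99.5]
eef_rot: [[0.0, 1.0, 0.011], [-0.001, 0.011, -1.0], [-1.0, 0.0, 0.001]]
wrist_force: [-3.7, -3.7, 6.0]
finger_gap: 12.4
```

```bash
python3 s.py
```

```text
t 10.48 pos [ 585.9 -162.9   99.5] yaw 0.011 q1,6 [-0.379 -0.39 ] F [-3.7 -3.7  6. ] Ftool [-6.  -3.8  3.7] M [-0.545  0.676  0.11 ] gap 12.4
```

Call:
move_arm:
  deltas:
    - [[0,0,0],[0.04,0,0]]
    - [[0,0,0],[0.04,0,0]]
    - [[0,0,0],[0.04,0,0]]
    - [[0,0,0],[0.04,0,0]]

```text
clock: 10.82
tool_pos: [585.8, -162.9, 99.5]
eef_rot: [[0.0, 0.989, -0.148], [-0.001, -0.148, -0.989], [-1.0, 0.0, 0.001]]
wrist_force: [-5.2, -4.1, 7.9]
finger_gap: 12.6
```

```bash
python3 s.py
```

```text
t 10.82 pos [ 585.8 -162.9   99.5] yaw -0.149 q1,6 [-0.379 -0.23 ] F [-5.2 -4.1  7.9] Ftool [-7.9 -4.5  4.8] M [-0.55   0.798  0.12 ] gap 12.6
```

Call:
move_arm:
  deltas:
    - [[0,-0.0003,0.0004],[0.04,0,0]]
    - [[0,0,0],[0.04,0,0]]
    - [[0,0,0],[0.04,0,0]]
    - [[0,0,0],[0.04,0,0]]
    - [[0,0,0],[0.04,0,0]]

```text
clock: 11.23
tool_pos: [585.6, -162.9, 99.5]
eef_rot: [[0.0, 0.94, -0.342], [-0.001, -0.342, -0.94], [-1.0, 0.001, 0.0]]
wrist_force: [-3.4, -1.9, 6.3]
finger_gap: 12.4
```

```bash
python3 s.py
```

```text
t 11.23 pos [ 585.6 -162.9   99.5] yaw -0.349 q1,6 [-0.38  -0.031] F [-3.4 -1.9  6.3] Ftool [-6.3 -2.5  2.9] M [-0.163  0.654  0.144] gap 12.4
```

Call:
move_arm:
  deltas:
    - [[0,0,0],[0.04,0,0]]
    - [[0,0,0],[0.04,0,0]]
    - [[0,0,0],[0.04,0,0]]
    - [[0,0,0],[0.04,0,0]]

```text
clock: 11.57
tool_pos: [585.4, -162.9, 99.5]
eef_rot: [[0.0, 0.873, -0.487], [-0.0, -0.487, -0.873], [-1.0, 0.0, 0.0]]
wrist_force: [-5.0, -1.2, 6.5]
finger_gap: 12.4
```

```bash
python3 s.py
```

```text
t 11.57 pos [ 585.4 -162.9   99.5] yaw -0.509 q1,6 [-0.38   0.129] F [-5.  -1.2  6.5] Ftool [-6.5 -3.8  3.5] M [-0.18   0.673  0.06 ] gap 12.4
```

Call:
move_arm:
  deltas:
    - [[0,0,0],[0.04,0,0]]
    - [[0,0,0],[0.04,0,0]]
    - [[0,0,0],[0.04,0,0]]
    - [[0,0,0],[0.04,0,0]]
    - [[0,0,0],[0.04,0,0]]

```text
clock: 11.98
tool_pos: [585.3, -162.8, 99.4]
eef_rot: [[-0.0, 0.759, -0.651], [-0.0, -0.651, -0.759], [-1.0, 0.0, 0.0]]
wrist_force: [-4.8, -1.1, 7.7]
finger_gap: 12.3
```

```bash
python3 s.py
```

```text
t 11.98 pos [ 585.3 -162.8   99.4] yaw -0.709 q1,6 [-0.38   0.329] F [-4.8 -1.1  7.7] Ftool [-7.7 -2.9  4. ] M [-0.075  0.773  0.144] gap 12.3
```

Call:
move_arm:
  deltas:
    - [[0,0,0],[0.04,0,0]]
    - [[0,0,0],[0.04,0,0]]
    - [[0,0,0],[0.04,0,0]]
    - [[0,0,0],[0.04,0,0]]

```text
clock: 12.32
tool_pos: [585.2, -162.7, 99.5]
eef_rot: [[-0.0, 0.646, -0.763], [-0.0, -0.763, -0.646], [-1.0, -0.0, 0.0]]
wrist_force: [-6.3, -0.5, 8.9]
finger_gap: 12.5
```

```bash
python3 s.py
```

```text
t 12.32 pos [ 585.2 -162.7   99.5] yaw -0.869 q1,6 [-0.38   0.489] F [-6.3 -0.5  8.9] Ftool [-8.9 -3.7  5.1] M [0.033 0.865 0.152] gap 12.5
```

Call:
move_arm:
  deltas:
    - [[0,-0.0003,0.0005],[0.04,0,0]]
    - [[0,0,0],[0.04,0,0]]
    - [[0,0,0],[0.04,0,0]]
    - [[0,0,0],[0.04,0,0]]

```text
clock: 12.65
tool_pos: [585.1, -162.6, 99.5]
eef_rot: [[0.001, 0.516, -0.857], [-0.0, -0.857, -0.516], [-1.0, 0.0, -0.0]]
wrist_force: [-3.7, 1.0, 7.6]
finger_gap: 12.9
```

```bash
python3 s.py
```

```text
t 12.65 pos [ 585.1 -162.6   99.5] yaw -1.029 q1,6 [-0.38   0.649] F [-3.7  1.   7.6] Ftool [-7.6 -2.8  2.7] M [0.322 0.4   0.181] gap 12.9
```

Call:
move_arm:
  deltas:
    - [[0,0,0],[0.04,0,0]]
    - [[0,0,0],[0.04,0,0]]
    - [[0,0,0],[0.04,0,0]]
    - [[0,0,0],[0.04,0,0]]

```text
clock: 12.98
tool_pos: [585.0, -162.4, 99.6]
eef_rot: [[0.0, 0.373, -0.928], [0.0, -0.928, -0.373], [-1.0, 0.0, -0.0]]
wrist_force: [-3.3, 1.8, 7.8]
finger_gap: 12.3
```

```bash
python3 s.py
```

```text
t 12.98 pos [ 585.  -162.4   99.6] yaw -1.188 q1,6 [-0.38   0.809] F [-3.3  1.8  7.8] Ftool [-7.8 -2.9  2.4] M [0.418 0.474 0.316] gap 12.3
```

Call:
move_arm:
  deltas:
    - [[0,0,0],[0.04,0,0]]
    - [[0,0,0],[0.04,0,0]]
    - [[0,0,0],[0.04,0,0]]

```text
clock: 13.23
tool_pos: [585.0, -162.3, 99.6]
eef_rot: [[0.0, 0.259, -0.966], [0.0, -0.966, -0.259], [-1.0, -0.0, -0.0]]
wrist_force: [-4.0, 3.6, 8.6]
finger_gap: 12.4
```

```bash
python3 s.py
```

```text
t 13.23 pos [ 585.  -162.3   99.6] yaw -1.308 q1,6 [-0.38   0.929] F [-4.   3.6  8.6] Ftool [-8.6 -4.5  2.9] M [0.533 0.579 0.36 ] gap 12.4
```

Call:
move_arm:
  deltas:
    - [[0,0,0],[0.05,0,0]]
    - [[0,0,0],[0,0,0]]

```text
clock: 13.4
tool_pos: [585.0, -162.3, 99.7]
eef_rot: [[0.0, 0.21, -0.978], [0.0, -0.978, -0.21], [-1.0, -0.0, -0.0]]
wrist_force: [-4.7, 4.4, 9.1]
finger_gap: 12.4
```

```bash
python3 s.py
```

```text
t 13.4 pos [ 585.  -162.3   99.7] yaw -1.36 q1,6 [-0.38  0.98] F [-4.7  4.4  9.1] Ftool [-9.1 -5.3  3.7] M [0.558 0.583 0.093] gap 12.4
```

Call:
move_arm:
  deltas:
    - [[0,0,0],[0,0,0]]

```text
clock: 13.48
tool_pos: [585.0, -162.3, 99.6]
eef_rot: [[0.0, 0.212, -0.977], [0.0, -0.977, -0.212], [-1.0, -0.0, -0.0]]
wrist_force: [-4.3, 3.7, 9.3]
finger_gap: 12.3
```

```bash
python3 s.py
```

```text
t 13.48 pos [ 585.  -162.3   99.6] yaw -1.357 q1,6 [-0.38   0.977] F [-4.3  3.7  9.3] Ftool [-9.3 -4.5  3.4] M [0.604 0.558 0.09 ] gap 12.3
```

Call:
move_arm:
  deltas:
    - [[0,0,0],[0,0,0]]
    - [[0,0,0],[0,0,0]]
    - [[0,0,0],[0,0,0]]
    - [[0,0,0],[0,0,0]]
    - [[-0.02,0,0],[0,0,0]]
  jaw: 0.055

```text
clock: 13.9
tool_pos: [583.6, -162.3, 115.6]
eef_rot: [[-0.005, 0.212, -0.977], [0.002, -0.977, -0.212], [-1.0, -0.003, 0.005]]
wrist_force: [-0.5, 1.3, -0.2]
finger_gap: 55.0
```

Call:
move_arm:
  deltas:
    - [[-0.03,0,0],[0,0,0]]
    - [[-0.035,0,0],[0,0,0]]
    - [[-0.035,0,0],[0,0,0]]
    - [[-0.02,0,0],[0,0,0]]
    - [[0,0,0],[0,0,0]]

```text
clock: 14.32
tool_pos: [586.6, -163.4, 243.3]
eef_rot: [[0.007, 0.212, -0.977], [-0.003, -0.977, -0.212], [-1.0, 0.004, -0.006]]
wrist_force: [-0.8, 0.2, -0.0]
finger_gap: 54.7
```

```bash
python3 s.py; python3 -c "
from h import *
im=save('wrist','w6.png'); from pad import pad; pad('w6.png',None)"
```

```text
t 14.32 pos [ 586.6 -163.4  243.3] yaw -1.357 q1,6 [-0.38   0.977] F [-0.8  0.2 -0. ] Ftool [ 0.  -0.3  0.7] M [ 0.019 -0.044 -0.016] gap 54.7
blob [308 171  24  46 743] [319.4 191.7]
```

Call:
move_arm:
  deltas:
    - [[0,-0.036,0.0035],[0,0,0]]
    - [[0,-0.036,0.0035],[0,0,0]]
    - [[0,-0.036,0.0035],[0,0,0]]
    - [[0,-0.036,0.0035],[0,0,0]]
    - [[0,-0.036,0.0035],[0,0,0]]

```text
clock: 14.78
tool_pos: [528.5, 10.7, 237.0]
eef_rot: [[-0.002, 0.212, -0.977], [0.0, -0.977, -0.212], [-1.0, -0.001, 0.002]]
wrist_force: [0.2, 0.5, -0.2]
finger_gap: 55.0
```

Call:
move_arm:
  deltas:
    - [[0,-0.036,0.0035],[0,0,0]]
    - [[0,-0.036,0.0035],[0,0,0]]
    - [[0,-0.036,0.0035],[0,0,0]]
    - [[0,-0.036,0.0035],[0,0,0]]
    - [[0,-0.036,0.0035],[0,0,0]]

```text
clock: 15.2
tool_pos: [473.2, 182.9, 237.1]
eef_rot: [[-0.002, 0.212, -0.977], [-0.001, -0.977, -0.212], [-1.0, 0.0, 0.002]]
wrist_force: [-0.3, 0.6, 0.5]
finger_gap: 54.8
```

Call:
move_arm:
  deltas:
    - [[0,-0.036,0.0035],[-0.12,0,0]]
    - [[0,0,0],[-0.12,0,0]]
    - [[0,0,0],[-0.12,0,0]]
    - [[0,0,0],[-0.12,0,0]]
    - [[0,0,0],[-0.12,0,0]]

```text
clock: 15.62
tool_pos: [462.8, 216.1, 237.0]
eef_rot: [[-0.002, 0.731, -0.682], [-0.001, -0.682, -0.731], [-1.0, -0.001, 0.002]]
wrist_force: [0.9, -0.4, -0.0]
finger_gap: 54.8
```

Call:
move_arm:
  deltas:
    - [[0,0,0],[-0.12,0,0]]
    - [[0,0,0],[-0.12,0,0]]
    - [[0,0,0],[-0.12,0,0]]
    - [[0,0,0],[-0.12,0,0]]
    - [[0,0,0],[-0.12,0,0]]

```text
clock: 16.03
tool_pos: [463.0, 215.8, 237.0]
eef_rot: [[-0.002, 0.989, -0.151], [-0.001, -0.151, -0.989], [-1.0, -0.002, 0.001]]
wrist_force: [0.0, -0.5, -0.1]
finger_gap: 55.1
```

Call:
move_arm:
  deltas:
    - [[0,0,0],[-0.12,0,0]]
    - [[0,0,0],[0,0,0]]

```text
clock: 16.2
tool_pos: [463.0, 215.8, 237.1]
eef_rot: [[-0.002, 0.999, -0.032], [-0.001, -0.032, -0.999], [-1.0, -0.002, 0.001]]
wrist_force: [0.2, 0.5, 0.4]
finger_gap: 54.9
```

```bash
python3 s.py; python3 - <<'E'
from h import *
from pad import pad
st=readout.read_state()
im=save('wrist','w7.png'); pad('w7.png',st)
for r in viewer.spot_point('wrist','knob_left')[:2]:
    v,u=r['location']; print(r['score'],u,v,at_z('wrist',u,v,137,st).round(1))
v,u=map(int,viewer.spot_point('wrist','knob_left')[0]['location'])
y0,x0=max(v-100,0),max(u-120,0);print('origin',x0,y0)
cv2.imwrite('pics/v6.png',cv2.resize(im[y0:y0+200,x0:x0+240,::-1],None,fx=2.5,fy=2.5))
E
```

```text
t 16.2 pos [463.  215.8 237.1] yaw -0.032 q1,6 [0.307 0.338] F [0.2 0.5 0.4] Ftool [-0.4  0.2 -0.5] M [ 0.034 -0.033  0.006] gap 54.9
blob [308 167  26  48 813] [320.4 188.8]
0.71 320.4 189.7 [460.9 218.  137. ]
origin 200 89
```

View pics/v6.png

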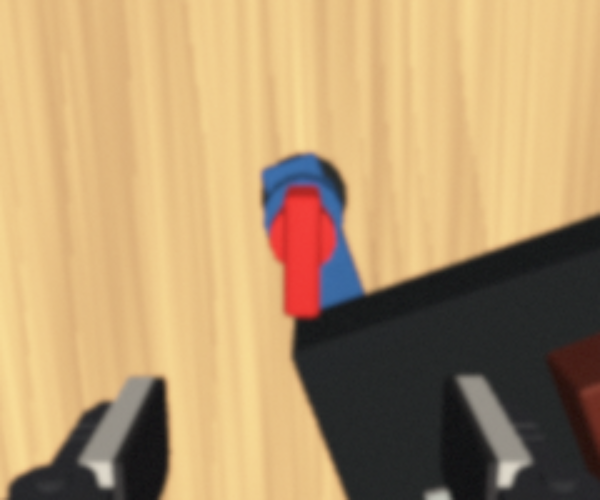

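```bash
python3 pad.py "[(200+302.5/2.5,89+198/2.5),(200+302.5/2.5,89+317/2.5)]"; python3 -c "
from h import *
# right knob check from blob
s=readout.read_state(); print(at_z('wrist',320.4,189.7,137,s))"
```

```text
ends [462.8 241.4 154. ] [461.  197.2 154. ] len 44.3 mid [461.9 219.3 154. ] yaw long -1.612
shift in tool axes [83.7 -1.4 -3.4]
[461.21625862 217.9880959  137.        ]
```

Call:
move_arm:
  deltas:
    - [[0.028,-0.0015,-0.0028],[0,0,0]]
    - [[0.028,0,0],[0,0,0]]
    - [[0.028,0,0],[0,0,0]]
    - [[0.028,0,0],[0,0,0]]
    - [[0.0265,0,0],[0,0,0]]

```text
clock: 16.77
tool_pos: [461.7, 218.7, 98.4]
eef_rot: [[-0.0, 0.999, -0.041], [-0.0, -0.041, -0.999], [-1.0, -0.0, 0.0]]
wrist_force: [0.2, 0.1, -0.0]
finger_gap: 55.0
```

Call:
move_arm:
  deltas:
    - [[0,0,0],[0,0,0]]
    - [[0,0,0],[0,0,0]]

```text
clock: 16.93
tool_pos: [461.6, 218.7, 99.4]
eef_rot: [[-0.003, 0.999, -0.039], [-0.001, -0.039, -0.999], [-1.0, -0.003, 0.001]]
wrist_force: [0.8, 1.0, 0.5]
finger_gap: 55.3
```

Call:
move_arm:
  deltas:
    - [[0,0,0],[0,0,0]]
    - [[0,0,0],[0,0,0]]
    - [[0,0,0],[0,0,0]]
    - [[0,0,0],[0,0,0]]
    - [[0,0,0],[0,0,0]]
  jaw: 0.0

```text
clock: 17.35
tool_pos: [461.7, 219.1, 101.4]
eef_rot: [[0.0, 0.999, -0.038], [0.001, -0.038, -0.999], [-1.0, 0.0, -0.001]]
wrist_force: [-5.6, 0.9, 10.4]
finger_gap: 12.7
```

```bash
python3 s.py
```

```text
t 17.35 pos [461.7 219.1 101.4] yaw -0.038 q1,6 [0.313 0.351] F [-5.6  0.9 10.4] Ftool [-10.4  -5.6  -0.7] M [ 0.197  0.94  -0.094] gap 12.7
```

Call:
move_arm:
  deltas:
    - [[-0.001,-0.0004,0],[0.04,0,0]]
    - [[0,0,0],[0.04,0,0]]
    - [[0,0,0],[0.04,0,0]]
    - [[0,0,0],[0.04,0,0]]
    - [[0,0,0],[0.04,0,0]]

```text
clock: 17.77
tool_pos: [461.8, 219.0, 101.6]
eef_rot: [[0.001, 0.972, -0.237], [0.0, -0.237, -0.972], [-1.0, 0.001, -0.0]]
wrist_force: [0.1, 0.3, -1.3]
finger_gap: 11.7
```

```bash
python3 s.py
```

```text
t 17.77 pos [461.8 219.  101.6] yaw -0.239 q1,6 [0.314 0.553] F [ 0.1  0.3 -1.3] Ftool [ 1.3  0.1 -0.3] M [ 0.116 -0.077  0.103] gap 11.7
```

Call:
move_arm:
  deltas:
    - [[0,0,0],[0.04,0,0]]
    - [[0,0,0],[0.04,0,0]]
    - [[0,0,0],[0.04,0,0]]
    - [[0,0,0],[0.04,0,0]]

```text
clock: 18.1
tool_pos: [461.9, 218.9, 101.6]
eef_rot: [[0.001, 0.921, -0.388], [0.0, -0.388, -0.921], [-1.0, 0.001, -0.001]]
wrist_force: [0.2, 0.7, -2.0]
finger_gap: 12.2
```

```bash
python3 s.py
```

```text
t 18.1 pos [461.9 218.9 101.6] yaw -0.399 q1,6 [0.313 0.713] F [ 0.2  0.7 -2. ] Ftool [ 2.  -0.1 -0.7] M [ 0.062 -0.12   0.148] gap 12.2
```

Call:
move_arm:
  deltas:
    - [[0,0,0],[0.04,0,0]]
    - [[0,0,0],[0.04,0,0]]
    - [[0,0,0],[0.04,0,0]]
    - [[0,0,0],[0.04,0,0]]
    - [[0,0,0],[0.04,0,0]]

```text
clock: 18.52
tool_pos: [462.0, 218.9, 101.7]
eef_rot: [[0.001, 0.826, -0.564], [0.0, -0.564, -0.826], [-1.0, 0.001, -0.001]]
wrist_force: [0.0, -0.7, -2.6]
finger_gap: 12.2
```

```bash
python3 s.py
```

```text
t 18.52 pos [462.  218.9 101.7] yaw -0.599 q1,6 [0.313 0.913] F [ 0.  -0.7 -2.6] Ftool [2.6 0.4 0.6] M [-0.049 -0.161  0.169] gap 12.2
```

Call:
move_arm:
  deltas:
    - [[0,0,0],[0.04,0,0]]
    - [[0,0,0],[0.04,0,0]]
    - [[0,0,0],[0.04,0,0]]
    - [[0,0,0],[0.04,0,0]]

```text
clock: 18.85
tool_pos: [462.1, 218.8, 101.6]
eef_rot: [[0.001, 0.726, -0.688], [0.0, -0.688, -0.726], [-1.0, 0.001, -0.001]]
wrist_force: [2.1, -1.0, -2.1]
finger_gap: 12.4
```

```bash
python3 s.py
```

```text
t 18.85 pos [462.1 218.8 101.6] yaw -0.759 q1,6 [0.313 1.073] F [ 2.1 -1.  -2.1] Ftool [ 2.1  2.2 -0.8] M [-0.168 -0.311  0.092] gap 12.4
```

Call:
move_arm:
  deltas:
    - [[0,0,0],[0.04,0,0]]
    - [[0,0,0],[0.04,0,0]]
    - [[0,0,0],[0.04,0,0]]
    - [[0,0,0],[0.04,0,0]]
    - [[0,0,0],[0.04,0,0]]

```text
clock: 19.27
tool_pos: [462.2, 218.7, 101.7]
eef_rot: [[0.002, 0.575, -0.818], [-0.0, -0.818, -0.575], [-1.0, 0.001, -0.001]]
wrist_force: [2.2, -2.7, -2.4]
finger_gap: 12.5
```

```bash
python3 s.py
```

```text
t 19.27 pos [462.2 218.7 101.7] yaw -0.959 q1,6 [0.313 1.272] F [ 2.2 -2.7 -2.4] Ftool [ 2.4  3.5 -0.3] M [-0.341 -0.356  0.177] gap 12.5
```

Call:
move_arm:
  deltas:
    - [[0,0,0],[0.04,0,0]]
    - [[0,0,0],[0.04,0,0]]
    - [[0,0,0],[0.04,0,0]]
    - [[0,0,0],[0.04,0,0]]

```text
clock: 19.6
tool_pos: [462.3, 218.7, 101.7]
eef_rot: [[0.002, 0.437, -0.899], [-0.0, -0.899, -0.437], [-1.0, 0.001, -0.002]]
wrist_force: [2.1, -3.0, -1.3]
finger_gap: 12.5
```

```bash
python3 s.py
```

```text
t 19.6 pos [462.3 218.7 101.7] yaw -1.119 q1,6 [0.313 1.432] F [ 2.1 -3.  -1.3] Ftool [ 1.3  3.6 -0.5] M [-0.472 -0.35   0.189] gap 12.5
```

Call:
move_arm:
  deltas:
    - [[0,0,0],[0.04,0,0]]
    - [[0,0,0],[0.04,0,0]]
    - [[0,0,0],[0.04,0,0]]

```text
clock: 19.85
tool_pos: [462.3, 218.6, 101.8]
eef_rot: [[0.002, 0.326, -0.945], [-0.0, -0.945, -0.326], [-1.0, 0.001, -0.002]]
wrist_force: [3.1, -3.4, -0.4]
finger_gap: 12.1
```

```bash
python3 s.py
```

```text
t 19.85 pos [462.3 218.6 101.8] yaw -1.239 q1,6 [0.313 1.552] F [ 3.1 -3.4 -0.4] Ftool [ 0.4  4.2 -1.8] M [-0.606 -0.346  0.278] gap 12.1
```

Call:
move_arm:
  deltas:
    - [[0,0,0],[0.04,0,0]]
    - [[0,0,0],[0.04,0,0]]
    - [[0,0,0],[0.04,0,0]]

```text
clock: 20.1
tool_pos: [462.4, 218.5, 101.8]
eef_rot: [[0.002, 0.211, -0.977], [-0.0, -0.978, -0.211], [-1.0, 0.001, -0.002]]
wrist_force: [2.3, -5.0, -1.4]
finger_gap: 12.2
```

```bash
python3 s.py
```

```text
t 20.1 pos [462.4 218.5 101.8] yaw -1.358 q1,6 [0.313 1.672] F [ 2.3 -5.  -1.4] Ftool [ 1.4  5.3 -1.2] M [-0.712 -0.367  0.327] gap 12.2
```

Call:
move_arm:
  deltas:
    - [[0,0,0],[0.05,0,0]]
    - [[0,0,0],[0.05,0,0]]

```text
clock: 20.27
tool_pos: [462.4, 218.4, 101.8]
eef_rot: [[0.002, 0.112, -0.994], [-0.001, -0.994, -0.112], [-1.0, 0.001, -0.002]]
wrist_force: [3.5, -5.4, -0.5]
finger_gap: 12.5
```

```bash
python3 s.py
```

```text
t 20.27 pos [462.4 218.4 101.8] yaw -1.459 q1,6 [0.313 1.773] F [ 3.5 -5.4 -0.5] Ftool [ 0.5  5.8 -2.9] M [-0.856 -0.372  0.339] gap 12.5
```

Call:
move_arm:
  deltas:
    - [[0,0,0],[0.04,0,0]]

```text
clock: 20.35
tool_pos: [462.4, 218.4, 101.9]
eef_rot: [[0.002, 0.072, -0.997], [-0.001, -0.997, -0.072], [-1.0, 0.001, -0.002]]
wrist_force: [2.7, -5.0, -0.0]
finger_gap: 12.1
```

```bash
python3 s.py
```

```text
t 20.35 pos [462.4 218.4 101.9] yaw -1.499 q1,6 [0.313 1.813] F [ 2.7 -5.  -0. ] Ftool [ 0.   5.2 -2.3] M [-0.919 -0.409  0.374] gap 12.1
```

Call:
move_arm:
  deltas:
    - [[0,0,0],[0,0,0]]

```text
clock: 20.43
tool_pos: [462.4, 218.4, 101.9]
eef_rot: [[0.002, 0.072, -0.997], [-0.001, -0.997, -0.072], [-1.0, 0.001, -0.002]]
wrist_force: [2.4, -4.9, -1.2]
finger_gap: 12.1
```

```bash
python3 s.py
```

```text
t 20.43 pos [462.4 218.4 101.9] yaw -1.499 q1,6 [0.313 1.813] F [ 2.4 -4.9 -1.2] Ftool [ 1.2  5.  -2.1] M [-0.912 -0.441  0.184] gap 12.1
```

Call:
move_arm:
  deltas:
    - [[0,0,0],[0,0,0]]
    - [[0,0,0],[0,0,0]]
    - [[0,0,0],[0,0,0]]
    - [[0,0,0],[0,0,0]]
    - [[-0.02,0,0],[0,0,0]]
  jaw: 0.055

```text
clock: 20.85
tool_pos: [460.3, 218.4, 118.8]
eef_rot: [[-0.005, 0.074, -0.997], [-0.001, -0.997, -0.074], [-1.0, 0.001, 0.005]]
wrist_force: [0.3, 0.9, -0.1]
finger_gap: 54.9
```

Call:
move_arm:
  deltas:
    - [[-0.03,0,0],[0,0,0]]
    - [[-0.035,0,0],[0,0,0]]
    - [[-0.035,0,0],[0,0,0]]
    - [[-0.02,0,0],[0,0,0]]
    - [[0,0,0],[0,0,0]]

```text
clock: 21.27
tool_pos: [463.1, 219.4, 245.4]
eef_rot: [[0.007, 0.074, -0.997], [0.002, -0.997, -0.074], [-1.0, -0.002, -0.007]]
wrist_force: [-0.6, 0.5, -0.2]
finger_gap: 54.8
```

```bash
python3 s.py; python3 - <<'E'
from h import *
st=readout.read_state()
im=save('wrist','w8.png'); b=save('side','s8.png'); c=save('scene','c8.png')
a0=cv2.imread('pics/side0.png')[:,:,::-1];c0=cv2.imread('pics/scene0.png')[:,:,::-1]
for cam in ('side','scene'):
    for n in ('plate_top','plane_mid','square_mid'):
        r=viewer.spot_point(cam,n); print(cam,n,np.round(r[0]['location'],1) if r else None)
f=lambda i,k:cv2.resize(i,None,fx=k,fy=k,interpolation=cv2.INTER_CUBIC)
cv2.imwrite('pics/v7.png',np.hstack([f(im[80:280,220:420],2.5),np.vstack([b[110:360,240:500],c[150:400,200:460]])])[:,:,::-1])
E
```

```text
t 21.27 pos [463.1 219.4 245.4] yaw -1.497 q1,6 [0.314 1.81 ] F [-0.6  0.5 -0.2] Ftool [ 0.2 -0.6  0.6] M [-0.016 -0.012 -0.024] gap 54.8
side plate_top [217.6 292.3]
side plane_mid [216.  279.1]
side square_mid [209.  302.4]
scene plate_top [220.5 336.3]
scene plane_mid [220.9 337. ]
scene square_mid [205.2 326.5]
```

View pics/v7.png

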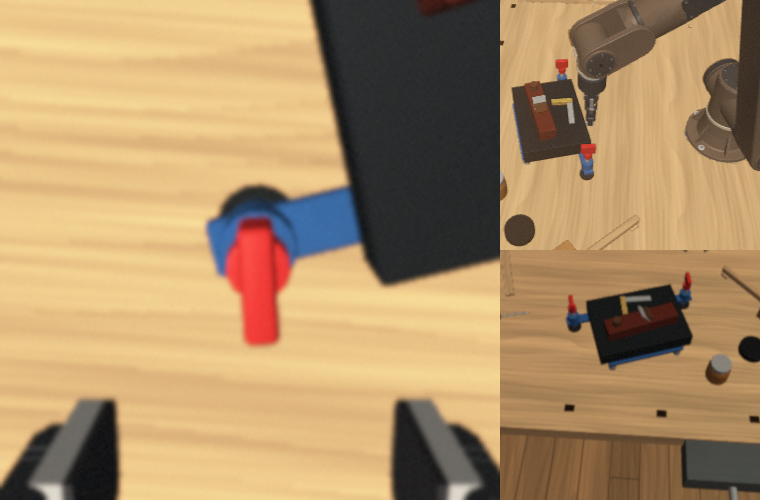

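```bash
python3 - <<'E'
from h import *
for n in ('scene','side'):
    g=[cv2.cvtColor(cv2.imread(f'pics/{f}.png'),cv2.COLOR_BGR2GRAY)[190:245,270:370].astype(np.float32) if n=='scene' else cv2.cvtColor(cv2.imread(f'pics/{f}.png'),cv2.COLOR_BGR2GRAY)[195:270,252:315].astype(np.float32) for f in (n+'0',n[0].replace('s','c' if n=='scene' else 's')+'8')]
    print(n,cv2.phaseCorrelate(*g,cv2.createHanningWindow(g[0].shape[::-1],cv2.CV_32F)))
print(env.finish_job())
E
```

```text
scene ((0.07584696110923517, 0.060150163250344946), 0.9518974758783976)
side ((-0.1389997507674181, 0.4427452972234889), 1.016743359565735)
the job is handed in; nothing more can be done
None
```

I turned both red knobs clockwise until I felt each foot take load, then let go, raised the arm clear and handed the job in at about 21 s. `finish_job` gives no verdict.

| Knob | Total turn | Turned after the foot touched | Moment at the end (free drag about 0.13 N m) | Estimated load before letting go |
|---|---|---|---|---|
| Right | about 2.97 rad | about 0.4 rad | 0.36 N m last reading while turning, then a further 0.05 rad | about 14 N |
| Left | about 1.46 rad | about 0.45 rad | 0.37 N m | 12–14 N |

- **Load after letting go:** The foot loads were never measured directly, only worked out from knob moment and angle. Springback should take off 1–2 N, leaving roughly 11–13 N on each foot, inside the 8–20 N band. I did not re-feel the right knob after setting the left one.
- **Disagreements in the load readings:** The moment noise was about 0.03 N m, or 1.5–2 N. A standstill reading on the right knob would fit a load nearer 10 N.
- **Final pictures:** Both knobs were free, and the stand, plane and square looked undisturbed. The plate image moved less than 0.15 px between start and end, except for one 0.44 px shift down the image in the side view. I take that for noise, but I did not check it further.
- **Fingertip position:** The first grip on the right knob closed on nothing. The pictures showed the fingertips about 28 mm short of the reported TCP, so I gripped that much lower. No wrist force reading passed about 12 N.

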